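# Crimp the hand sign's ferrule and hold the sign up for inspection

### The job

Crimp the foot of the hand sign that stands in the bench crimper: pull the red-handled lever towards the front of the machine (the robot's side) and down through its full stroke, then ease it slowly all the way back up; do not let it fly back. Then draw the sign up out of the socket, lean it about half-way (45 degrees) so that its white face with the black bow looks slantingly upward, and finish while holding it like that in the gripper, still and clear of everything, its ferrule at least 12 cm above the table. Leave all the other things on the table where they are.

Things in the scene. Friction and masses are not known exactly. Their poses are not given: they have to be found in the camera images.
- crimper: Fixed bench crimper, base 150 x 230 mm, green housing 100 mm high at its rear (+x), steel socket block at its right (-y), hand lever at its left (+y). Origin on the table; x to the rear (its front, -x, faces the robot), y left, z up. Two steel jaws 30 mm wide, up to 73 mm above the table, stand before and behind the ferrule; the rear one moves under 4 mm and never holds the sign fast.
- slot_mouth (a point): Centre of the mouth of the socket in the steel block, 55 mm above the table, at (0, -65, 55) mm in the crimper's frame; axes as the crimper. The socket is 14 x 26 mm, 45 mm deep (floor 10 mm above the table); the sign's ferrule stands in it with about 1 mm play on each side.
- lever (a joint): Lever angle, rad: 0 at rest (leaning 0.15 to the rear), grows as the handle is pulled to the front (-x of the crimper) and down, stop at 0.9. Full stroke: above 0.82. Sprung to 0: 2.2 N at the handle at rest, 10 N at full stroke; it flies back if let go (faster than 1.5 rad/s is too fast). Eased back means below 0.06; it then stays below 0.08.
- lever_grip (a point): Middle of the lever's red round handle bar: 20 mm in diameter, 80 mm long, along the crimper's y axis, 263 mm above the table at rest, 217 mm at full stroke. Carried only at its right (-y) end, 37 mm from this point, by a 12 mm shaft down to the pivot; free from above, and it can turn in the fingers.
- lever_pivot (a point): Point of the lever's turning axis level with the middle of the bar, 85 mm above the table; axis along the crimper's y. The bar's middle moves about it at a radius of 180 mm in the crimper's x-z plane. At lever angle q it lies 180*sin(0.15-q) mm to the rear (x) and 180*cos(0.15-q) mm above this point.
- sign_board (a point): Centre of the board of the sign to crimp. Board 110 (y) x 80 high (z) x 10 mm thick (x); +x face: white with black bow, looking to the crimper's rear at the start; back bare wood. Top edge 40 mm above this point; below, a stick 22 x 10 mm and a brass ferrule 24 x 12 mm, foot 125 mm below this point. About 100 g. Starts upright, this point 135 mm above the table, axes as the crimper's.
- sign_foot (a point): Middle of the lower end of the same sign's brass ferrule (sign's lowest point), axes as the sign: z up along the stick, x out of the white face. The brass ferrule is 50 mm long.
- rack: Fixed wooden rack 150 x 90 x 50 mm in which two finished signs stand; origin under its centre. Leave alone.
- sign_red: Finished sign with a red bow, standing in the rack, 165 mm long, origin at its foot 10 mm above the table; leave alone.
- sign_yellow: Finished sign with a yellow bow, standing in the rack, 165 mm long, origin at its foot 10 mm above the table; leave alone.
- tape: Grey desktop tape dispenser 150 x 62 mm, 94 mm high, origin under its centre; leave alone.
- spool: Black spool, 64 mm across, 40 mm high, origin under its centre; leave alone.
- pencup: Empty blue ceramic cup 72 mm across, 95 mm high, origin under its centre; leave alone.
Things that resemble listed ones, but are neither listed nor needed, are in the scene too. What is shaped like the part that bears sign_board but green is not meant.

How it is judged:
By the outcome, as a careful person would: the job done as asked, in the order asked, and still so for the second after the job is handed in, while the arm keeps its last pose, push and grip.
It also fails if it takes over 64 s, if anything falls off the work surface, if the arm or the gripper's body presses on something with over 40 N, if the wrist force passes 120 N, or if a joint passes its speed limit or range.

### The arm

A 6-joint arm with a two-finger parallel gripper is mounted at the origin on the work surface. World frame = base frame: x ahead of the robot, y to its left, z up, the work surface at z = 0. Lengths are in m, angles in rad, forces in N, time in s.
With the tool pointing down it reaches from about 0.325 to 0.9 m from the base axis. Payload 6.1 kg.
Tool frame: the origin (TCP) lies midway between the tips of the shut fingers; the grasp point (between the pads) lies 19 mm behind it; x points along the fingers, z is the direction in which the jaws open and shut, and the axes are right-handed (so a half turn about x gives the same grasp; the last joint's range is limited). The gripper opens to 87 mm and grips with 3 to 60 N. Pads are 19 mm wide; open, the fingers measure 117 mm over their backs; the gripper's body (75 mm by 190 mm) begins 51 mm behind the grasp point.
Start: joints at [1.191, 0.22, 1.526, -0, 1.395, -0.126], TCP at [0.157, 0.605, 0.223] pointing down, gripper open.
Joint ranges: [-2.98, 2.98], [-0.91, 2.08], [0.09, 2.57], [-1.24, 4.39], [0.2, 2.65], [-2.68, 2.68]. Speed limits (rad/s): [2.57, 2.57, 3.01, 3.14, 3.14, 3.14].

### API

Orientations are given as a unit quaternion [x, y, z, w].
In Python, from cell import get_obs, get_image, get_calibration, job_done gives the robot as it stands.
- The arm moves only by the tool move_arm, never from a script. Its argument "moves" is a list of rows, each a list of 6 numbers: the shift along the tool's x, y, z in m, then the turn, a rotation vector about the tool's x, y, z in degrees. In form: [[dx, dy, dz, rx, ry, rz], ...]. A call has 1 to 5 rows; each row is the pose to reach, as a shift and turn from the pose measured when the call began, along the tool's axes at that moment; what a row does not reach only later rows make up. A row lasts 1/12 s, in which the tool goes at most 41.7 mm and 7.16 degrees, less where a joint would pass 70% of its speed; a pose out of reach is approached as far as the arm can. A call with a gripper value outside its range is refused whole. "hand" is the finger opening in m, from 0 to 0.087, set as the call begins (left out, the last holds). The fingers move at their own pace and stop on an object; "newtons" is the grip in N (left out, the last holds). Time passes only in rows, so rows that repeat a pose let the fingers close. It gives the time, the measured TCP pose, the force and the opening at its end, in the units of the state.
- get_obs(): the state, without advancing time (a new reading comes with each control period).
- get_image(name): name is "scene" or "top"; returns (picture, depth): 420x560x3 uint8, blue, green, red; 420x560 float32, m along the optical axis (not along the pixel's ray), 0 where there is no reading.
- get_calibration(name): a dict with "intrinsics" (3x3 intrinsics, pixels), "view" (4x4, takes a point from world to camera coordinates). Camera axes: x right, y down, z forward; pixel columns grow to the right and rows downward; lengths in m; the calibration is good to about 2 mm. A picture is of the moment at which its call begins. get_calibration takes no time and is no camera call.
- job_done(): hands the job in, once; it reports no verdict.
The state is a dict: "clock": time; "joint_positions": joint angles; "joint_velocities": joint speeds; "joint_torque": joint torques, N m; "eef_pos": TCP position; "ee_rot": TCP orientation; "contact_force": force on the tool from outside, world axes, zero at the start; "wrist_torque": the same for the moment, N m; "opening": finger opening in m.
Only numpy, scipy, OpenCV 4.12 (cv2) and the standard library are available. Lean on these libraries where they do the work, as an engineer would, in place of code of your own. Each camera call takes 0.05 s, during which the arm holds its last target. There are 200 camera calls.

## Working session

There is one attempt and no reset: what is moved stays moved. The work goes in short steps, Python scripts to look and compute and a tool call to move; the robot and the scene stay as the last step left them, time stands still between calls to the robot, and variables do not carry over. Pictures are saved under pics/ and viewed, about 8 in all and at most 12, crops included, and the job is handed in when it is done.

Besides the shell and the picture viewer there is one more tool, called after "Emit:" by a JSON object that holds its "method" and its "body", one argument or row to a line. move_arm: Moves the arm, as the interface text tells. Its arguments: {"type":"object","properties":{"moves":{"type":"array","items":{"type":"array","items":{"type":"number"}}},"hand":{"type":"number"},"newtons":{"type":"number"}},"required":["moves"]}

```bash
mkdir -p pics; ls; cat > h.py <<'E'
import numpy as np, cv2
from scipy.spatial.transform import Rotation as R
from cell import get_obs, get_image, get_calibration, job_done
def cloud(name):
    im,d=get_image(name); c=get_calibration(name); K=np.array(c["intrinsics"]); V=np.array(c["view"])
    v,u=np.mgrid[:d.shape[0],:d.shape[1]]
    P=np.stack([(u-K[0,2])*d/K[0,0],(v-K[1,2])*d/K[1,1],d],-1)
    return im,d,(P-V[:3,3])@V[:3,:3]
E
python3 - <<'E'
from h import *
for n in("scene","top"):
    im,d,P=cloud(n); cv2.imwrite(f"pics/{n}0.png",im); np.save(f"{n}0.npy",P); c=get_calibration(n); print(n,np.round(c["view"],3).tolist())
o=get_obs(); print(o)
E
```

```text
pics
scene [[0.382, 0.924, -0.008, -0.19], [0.694, -0.293, -0.658, -0.237], [-0.61, 0.246, -0.753, 1.648], [0.0, 0.0, 0.0, 1.0]]
top [[-0.006, -1.0, 0.003, -0.01], [-0.991, 0.005, -0.135, 0.542], [0.135, -0.004, -0.991, 1.39], [0.0, 0.0, 0.0, 1.0]]
{'clock': 0.1, 'joint_positions': array([ 1.19090413e+00,  2.21174812e-01,  1.52753681e+00, -2.36975219e-05,
        1.39474223e+00, -1.26077942e-01]), 'joint_velocities': array([-0.0003202 , -0.00305443, -0.0046625 , -0.00108186,  0.00054124,
        0.00058544]), 'joint_torque': array([ 1.25143833e-03, -4.95948029e+01, -3.88521194e+01,  7.01459823e-02,
        5.14887914e-02, -5.19762443e-05]), 'eef_pos': array([0.15671152, 0.6044186 , 0.22150839]), 'ee_rot': array([-0.43303778,  0.55982404,  0.43235552,  0.55869851]), 'contact_force': array([ 1.02315634,  0.45866732, -0.75016314]), 'wrist_torque': array([-0.04194685,  0.12191101, -0.03657972]), 'opening': 0.08680834322451116}
```

View pics/scene0.png

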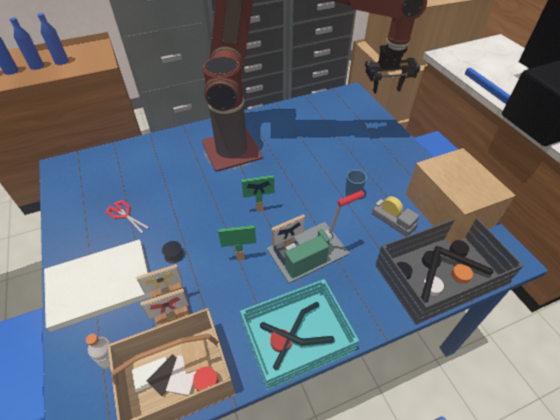

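View pics/top0.png

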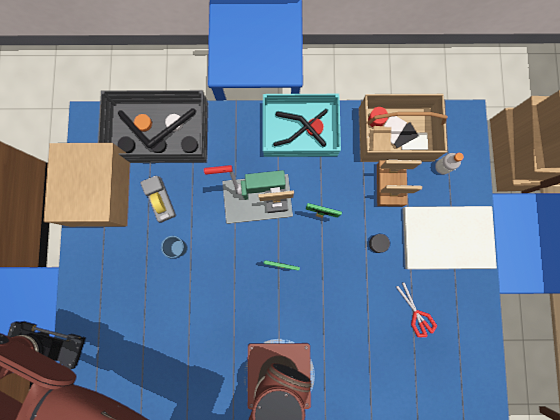

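The scene view shows the crimper at about (305,250), its red handle at (350,199) and the white-faced sign with black bow at (289,230). The green signs at (258,188) and (237,238) are decoys. The red and yellow bow signs at (165,305) and (160,280) stand in the rack. In the top view the sign's edge is at (277,196) and the handle at (217,170). Only the white sign in the crimper fits, so I'll confirm it with a crop and measure.

```bash
python3 - <<'E'
from h import *
a=cv2.imread("pics/scene0.png")[150:290,210:390]; b=cv2.imread("pics/top0.png")[150:290,190:370]
cv2.imwrite("pics/crop.png",np.hstack([cv2.resize(x,None,fx=2.2,fy=2.2,interpolation=cv2.INTER_CUBIC) for x in(a,b)]))
for n in("scene","top"):
    im=cv2.imread(f"pics/{n}0.png"); P=np.load(f"{n}0.npy"); hsv=cv2.cvtColor(im,cv2.COLOR_BGR2HSV)
    roi=(P[...,0]>.4)&(P[...,0]<.85)&(P[...,1]>-.2)&(P[...,1]<.3)
    red=roi&((hsv[...,0]<8)|(hsv[...,0]>172))&(hsv[...,1]>150)&(P[...,2]>.2)
    q=P[red]; u,s,vt=np.linalg.svd(q-q.mean(0),full_matrices=False)
    print(n,"red",len(q),q.mean(0).round(3),q.min(0).round(3),q.max(0).round(3),vt[0].round(3))
    pr=(q-q.mean(0))@vt[0]; print(" ext",pr.min().round(3),pr.max().round(3),"mid",(q.mean(0)+vt[0]*(pr.min()+pr.max())/2).round(3))
    # green housing
    g=roi&(hsv[...,0]>60)&(hsv[...,0]<95)&(hsv[...,1]>60)&(abs(P[...,2]-.1)<.006)
    pts=P[g][:,:2].astype(np.float32)*1000; print(n,"housing top",len(pts),cv2.minAreaRect(pts) if len(pts) else 0)
    # base: low plate, grey
    w=roi&(hsv[...,1]<60)&(P[...,2]>.006)&(P[...,2]<.03); pts=P[w][:,:2].astype(np.float32)*1000
    print(n,"base",len(pts),cv2.minAreaRect(pts), np.median(P[w][:,2]))
    # sign board top edge
    w=roi&(hsv[...,0]<28)&(hsv[...,0]>8)&(hsv[...,1]>40)&(P[...,2]>.166)&(P[...,2]<.19); pts=P[w][:,:2].astype(np.float32)*1000
    print(n,"signtop",len(pts),cv2.minAreaRect(pts) if len(pts) else 0, pts.mean(0),P[w][:,2].max())
E
```

```text
scene red 151 [0.635 0.168 0.27 ] [0.622 0.13  0.261] [0.646 0.209 0.276] [ 0.094 -0.996 -0.008]
 ext -0.041 0.038 mid [0.635 0.17  0.27 ]
scene housing top 724 ((608.9617919921875, -46.15888977050781), (329.60186767578125, 107.23957824707031), 77.53324127197266)
scene base 1091 ((677.1651611328125, 43.87855529785156), (342.5854797363281, 418.0890197753906), 0.20169369876384735) 0.01041037588138173
scene signtop 96 ((578.0584716796875, 3.924663543701172), (13.018107414245605, 107.2635269165039), 6.120258808135986) [577.5202      2.4665134] 0.1784940479384564
top red 172 [0.63  0.169 0.272] [0.619 0.13  0.263] [0.643 0.209 0.28 ] [-0.095  0.995 -0.003]
 ext -0.039 0.04 mid [0.63  0.169 0.272]
top housing top 632 ((605.4470825195312, -40.378204345703125), (319.8732604980469, 108.63182830810547), 76.58064270019531)
top base 1674 ((633.1021118164062, 66.57521057128906), (425.8847351074219, 463.4193115234375), 0.5847075581550598) 0.011252699529587082
top signtop 121 ((576.3013916015625, 3.4922943115234375), (10.25661563873291, 105.82532501220703), 6.266441345214844) [575.8067      3.9854503] 0.18352303579543222
```

View pics/crop.png

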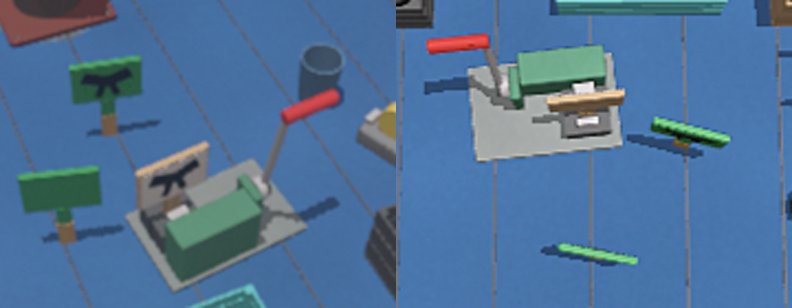

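The crop confirms it: the white-faced sign with the black bow stands in the crimper (scene pixel 289,230) with its back towards the robot. The red bar is free from above. The yaw is about +5.8° from both the bar and the board, and the bar is 79 mm long at the expected height. Next I'll work out the approach.

```bash
cat >> h.py <<'E'
yaw=np.radians(5.8); CX=np.array([np.cos(yaw),np.sin(yaw),0]); CY=np.array([-np.sin(yaw),np.cos(yaw),0]); Z=np.array([0,0,1.])
BAR=np.array([.6325,.1695,.263]); PIV=BAR-CX*.18*np.sin(.15)-Z*.18*np.cos(.15)
def bar(q): return PIV+CX*.18*np.sin(.15-q)+Z*.18*np.cos(.15-q)
def down(s=1):  # tool x down, z along s*CX
    x=-Z; z=s*CX; return R.from_matrix(np.stack([x,np.cross(z,x),z],1))
def rel(p,Rt,o=None):
    o=o or get_obs(); R0=R.from_quat(o["ee_rot"]); 
    return (R0.inv().apply(p-o["eef_pos"])*1000).round(1),np.degrees((R0.inv()*Rt).as_rotvec()).round(2)
E
python3 - <<'E'
from h import *
o=get_obs(); print(R.from_quat(o["ee_rot"]).as_matrix().round(3))
for s in(1,-1): print(s,*rel(BAR+CY*.005+Z*.06,down(s)))
E
```

```text
[[-0.001 -0.968  0.251]
 [-0.002  0.251  0.968]
 [-1.     0.    -0.002]]
1 [-101.1 -568.  -297. ] [ 6.966e+01 -1.000e-01  5.000e-02]
-1 [-101.1 -568.  -297. ] [-1.1034e+02 -6.0000e-02 -1.1000e-01]
```

Emit:
{"method": "move_arm", "body": {
  "moves": [
    [-0.101, -0.568, -0.297, 70, 0, 0],
    [-0.101, -0.568, -0.297, 70, 0, 0],
    [-0.101, -0.568, -0.297, 70, 0, 0],
    [-0.101, -0.568, -0.297, 70, 0, 0],
    [-0.101, -0.568, -0.297, 70, 0, 0]
  ],
  "hand": 0.087,
  "newtons": 40
}}

```text
clock: 0.52
eef_pos: [0.3101, 0.4652, 0.2545]
ee_rot: [-0.238, 0.666, 0.238, 0.665]
contact_force: [0.3, 0.8, 0.5]
opening: 0.0871
```

```bash
python3 - <<'E'
from h import *
print(*rel(BAR+CY*.005+Z*.06,down(1)),get_obs()["clock"])
E
```

```text
[ -68.2 -428.9   64.6] [33.54 -0.07  0.07] 0.5167
```

Emit:
{"method": "move_arm", "body": {
  "moves": [
    [-0.068, -0.429, 0.065, 33.5, 0, 0],
    [-0.068, -0.429, 0.065, 33.5, 0, 0],
    [-0.068, -0.429, 0.065, 33.5, 0, 0],
    [-0.068, -0.429, 0.065, 33.5, 0, 0],
    [-0.068, -0.429, 0.065, 33.5, 0, 0]
  ]
}}

```text
clock: 0.93
eef_pos: [0.463, 0.327, 0.2869]
ee_rot: [-0.034, 0.707, 0.033, 0.706]
contact_force: [0.5, 1.1, 0.1]
opening: 0.0871
```

```bash
python3 - <<'E'
from h import *
print(*rel(BAR+CY*.005+Z*.06,down(1)),get_obs()["clock"])
E
```

```text
[ -36.  -168.   153.6] [-0.32 -0.07  0.09] 0.9333
```

Emit:
{"method": "move_arm", "body": {
  "moves": [
    [-0.036, -0.034, 0.031, 0, 0, 0],
    [-0.036, -0.067, 0.061, 0, 0, 0],
    [-0.036, -0.101, 0.092, 0, 0, 0],
    [-0.036, -0.134, 0.123, 0, 0, 0],
    [-0.036, -0.168, 0.154, 0, 0, 0]
  ]
}}

```text
clock: 1.35
eef_pos: [0.6109, 0.1933, 0.3229]
ee_rot: [-0.034, 0.707, 0.033, 0.706]
contact_force: [1.1, 0.4, -0.1]
opening: 0.087
```

```bash
python3 - <<'E'
from h import *
print(*rel(BAR+CY*.005+Z*.06,down(1)),get_obs()["clock"])
im,d,P=cloud("scene"); im2,_,P2=cloud("top"); np.save("s1.npy",P)
a=im[120:290,250:420]; b=im2[120:260,160:330]
cv2.imwrite("pics/near.png",np.hstack([cv2.resize(a,(400,400)),cv2.resize(b,(400,400))]))
E
```

```text
[ -0.  -20.8  19.2] [-0.33 -0.05  0.08] 1.35
```

View pics/near.png

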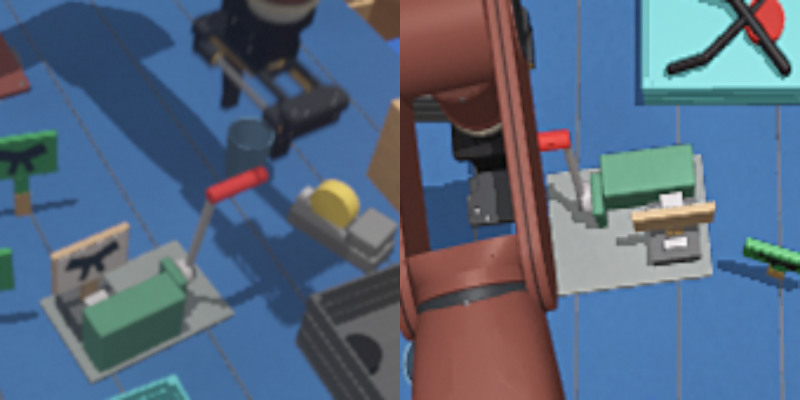

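Emit:
{"method": "move_arm", "body": {
  "moves": [
    [0, -0.01, 0.01, -0.3, 0, 0],
    [0, -0.021, 0.019, -0.3, 0, 0],
    [0, -0.021, 0.019, -0.3, 0, 0],
    [0, -0.021, 0.019, -0.3, 0, 0]
  ]
}}

```text
clock: 1.78
eef_pos: [0.6335, 0.1704, 0.3204]
ee_rot: [-0.034, 0.708, 0.032, 0.705]
contact_force: [-0.7, 0.4, -0.5]
opening: 0.0872
```

```bash
python3 - <<'E'
from h import *
print(*rel(BAR+CY*.005+Z*.06,down(1)),get_obs()["clock"])
im,d,P=cloud("scene")
cv2.imwrite("pics/near2.png",cv2.resize(im[110:260,290:430],None,fx=4,fy=4,interpolation=cv2.INTER_CUBIC))
c=get_calibration("scene");K=np.array(c["intrinsics"]);V=np.array(c["view"]);p=get_obs()["eef_pos"]
for p in(p,p+[0,0,-.06],p-CX*.0435,p+CX*.0435): q=K@(V[:3,:3]@p+V[:3,3]);print(((q[:2]/q[2]-[290,110])*4).round())
E
```

```text
[-2.6  4.2 -1.2] [-0.43 -0.2   0.2 ] 1.7833
[255. 298.]
[243. 358.]
[218. 259.]
[294. 340.]
```

View pics/near2.png

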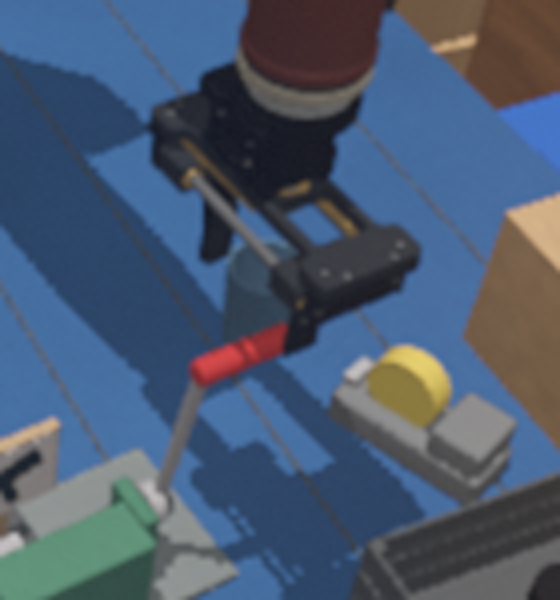

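Emit:
{"method": "move_arm", "body": {
  "moves": [
    [0.02, 0.004, -0.001, 0, 0, 0],
    [0.04, 0.004, -0.001, 0, 0, 0],
    [0.06, 0.004, -0.001, 0, 0, 0],
    [0.076, 0.004, -0.001, 0, 0, 0],
    [0.076, 0.004, -0.001, 0, 0, 0]
  ]
}}

```text
clock: 2.25
eef_pos: [0.6287, 0.1756, 0.2405]
ee_rot: [-0.035, 0.71, 0.033, 0.703]
contact_force: [-0.4, -0.3, -0.9]
opening: 0.0867
```

Emit:
{"method": "move_arm", "body": {
  "moves": [
    [0, 0, 0, 0, 0, 0],
    [0, 0, 0, 0, 0, 0],
    [0, 0, 0, 0, 0, 0],
    [0, 0, 0, 0, 0, 0],
    [0, 0, 0, 0, 0, 0]
  ],
  "hand": 0.01,
  "newtons": 40
}}

```text
clock: 2.67
eef_pos: [0.6293, 0.1758, 0.2419]
ee_rot: [-0.035, 0.709, 0.033, 0.704]
contact_force: [0.5, 0.2, -0.4]
opening: 0.0615
```

```bash
python3 - <<'E'
from h import *
o=get_obs(); print(*rel(BAR+CY*.005-Z*.019,down(1)),o["clock"],o["opening"],o["contact_force"])
E
```

```text
[-2.2 -1.5  2.6] [-0.29 -0.46  0.19] 2.6667 0.0614624445509504 [ 0.5020458   0.17835815 -0.36371331]
```

Emit:
{"method": "move_arm", "body": {
  "moves": [
    [-0.001, 0, 0.002, 0, 0, 0],
    [-0.001, 0, 0.002, 0, 0, 0],
    [-0.001, 0, 0.002, 0, 0, 0],
    [-0.001, 0, 0.002, 0, 0, 0],
    [-0.001, 0, 0.002, 0, 0, 0]
  ]
}}

```text
clock: 3.08
eef_pos: [0.6313, 0.1759, 0.2428]
ee_rot: [-0.035, 0.709, 0.033, 0.703]
contact_force: [-0.2, 0.3, -0.3]
opening: 0.0284
```

Emit:
{"method": "move_arm", "body": {
  "moves": [
    [0, 0, 0, 0, 0, 0],
    [0, 0, 0, 0, 0, 0],
    [0, 0, 0, 0, 0, 0],
    [0, 0, 0, 0, 0, 0],
    [0, 0, 0, 0, 0, 0]
  ]
}}

```text
clock: 3.5
eef_pos: [0.6307, 0.1758, 0.2425]
ee_rot: [-0.035, 0.71, 0.033, 0.703]
contact_force: [-4.0, -1.1, 0.9]
opening: 0.0184
```

```bash
python3 - <<'E'
from h import *
o=get_obs(); print(*rel(BAR+CY*.005-Z*.019,down(1)),o["clock"],o["opening"],o["contact_force"])
for q in (.15,.3,.45,.6,.75,.9,.92): print(q,((bar(q)-BAR)@np.stack([-Z,CY,CX],1)*1000).round(1))
E
```

```text
[-1.5 -1.5  1.2] [-0.29 -0.55  0.2 ] 3.5 0.018354214923498268 [-4.00931548 -1.05486189  0.86892778]
0.15 [ -2.   -0.  -26.9]
0.3 [  0.   -0.  -53.8]
0.45 [  6.    0.  -80.1]
0.6 [  15.9   -0.  -105.2]
0.75 [  29.4   -0.  -128.5]
0.9 [  46.3   -0.  -149.6]
0.92 [  48.8   -0.  -152.2]
```

Emit:
{"method": "move_arm", "body": {
  "moves": [
    [-0.001, 0, -0.011, 0, 0, 0],
    [-0.002, 0, -0.0215, 0, 0, 0],
    [-0.002, 0, -0.032, 0, 0, 0],
    [-0.001, 0, -0.043, 0, 0, 0],
    [0, 0, -0.054, 0, 0, 0]
  ]
}}

```text
clock: 3.92
eef_pos: [0.5809, 0.1707, 0.2456]
ee_rot: [-0.035, 0.705, 0.033, 0.707]
contact_force: [10.7, 0.9, 3.2]
opening: 0.0192
```

```bash
cat >> h.py <<'E'
G0=np.array([.6307,.1758,.2425])  # TCP when bar gripped at q=0
def arc(qs):
    o=get_obs(); R0=R.from_quat(o["ee_rot"]); d=o["eef_pos"]-G0; r=BAR+d-PIV
    print("t",o["clock"],"open",round(o["opening"],4),"F",o["contact_force"].round(1),"q",round(.15-np.arctan2(r@CX,r[2]),3),"rad",round(np.hypot(r@CX,r[2]),4),"lat",round(d@CY,4))
    for q in qs: print(q,(R0.inv().apply(G0+bar(q)-BAR-o["eef_pos"])*1000).round(1))
E
python3 -c "
from h import *
arc([.36,.42,.48,.54,.6])"
```

```text
t 3.9167 open 0.0192 F [10.7  0.9  3.2] q 0.277 rad 0.1825 lat -0.0
0.36 [  5.   -0.  -14.4]
0.42 [  7.5  -0.1 -24.9]
0.48 [ 10.7  -0.1 -35.2]
0.54 [ 14.5  -0.2 -45.4]
0.6 [ 18.8  -0.2 -55.2]
```

Emit:
{"method": "move_arm", "body": {
  "moves": [
    [0.005, 0, -0.0145, 0, 0, 0],
    [0.0075, 0, -0.025, 0, 0, 0],
    [0.0105, 0, -0.035, 0, 0, 0],
    [0.0145, 0, -0.045, 0, 0, 0],
    [0.019, 0, -0.055, 0, 0, 0]
  ]
}}

```text
clock: 4.33
eef_pos: [0.5315, 0.1658, 0.2309]
ee_rot: [-0.034, 0.7, 0.033, 0.713]
contact_force: [8.9, 1.1, 8.1]
opening: 0.0191
```

```bash
python3 -c "
from h import *
arc([.66,.72,.78,.84,.88,.9,.92])"
```

```text
t 4.3333 open 0.0191 F [8.9 1.1 8.1] q 0.562 rad 0.1816 lat 0.0001
0.66 [  9.1  -0.2 -15.3]
0.72 [ 14.4  -0.2 -24.6]
0.78 [ 20.4  -0.2 -33.7]
0.84 [ 26.8  -0.3 -42.3]
0.88 [ 31.4  -0.3 -47.8]
0.9 [ 33.8  -0.3 -50.6]
0.92 [ 36.2  -0.3 -53.2]
```

Emit:
{"method": "move_arm", "body": {
  "moves": [
    [0.009, 0, -0.0155, 0, 0, 0],
    [0.0145, 0, -0.0245, 0, 0, 0],
    [0.0205, 0, -0.034, 0, 0, 0],
    [0.027, 0, -0.0425, 0, 0, 0],
    [0.0315, 0, -0.048, 0, 0, 0]
  ]
}}

```text
clock: 4.75
eef_pos: [0.4896, 0.1617, 0.2026]
ee_rot: [-0.034, 0.694, 0.033, 0.718]
contact_force: [9.5, 0.2, 8.0]
opening: 0.0189
```

```bash
python3 -c "
from h import *
arc([.86,.88,.9,.92,.94])"
```

```text
t 4.75 open 0.0189 F [9.5 0.2 8. ] q 0.844 rad 0.1796 lat 0.0002
0.86 [ 1.5 -0.2 -2.5]
0.88 [ 3.8 -0.2 -5.3]
0.9 [ 6.1 -0.2 -8. ]
0.92 [  8.5  -0.2 -10.7]
0.94 [ 11.   -0.3 -13.4]
```

Emit:
{"method": "move_arm", "body": {
  "moves": [
    [0.004, 0, -0.005, 0, 0, 0],
    [0.006, 0, -0.008, 0, 0, 0],
    [0.0075, 0, -0.0095, 0, 0, 0],
    [0.0085, 0, -0.0105, 0, 0, 0],
    [0.0085, 0, -0.0105, 0, 0, 0]
  ]
}}

```text
clock: 5.17
eef_pos: [0.4849, 0.1612, 0.198]
ee_rot: [-0.034, 0.689, 0.034, 0.723]
contact_force: [8.2, -0.3, 7.7]
opening: 0.0187
```

```bash
python3 -c "
from h import *
arc([.86,.82,.78,.74,.7,.92,.94])"
```

```text
t 5.1667 open 0.0187 F [ 8.2 -0.3  7.7] q 0.881 rad 0.1793 lat 0.0002
0.86 [-2.9 -0.2  2.4]
0.82 [-7.2 -0.2  8.2]
0.78 [-11.3  -0.2  14.2]
0.74 [-15.1  -0.1  20.2]
0.7 [-18.7  -0.1  26.5]
0.92 [ 4.  -0.2 -5.9]
0.94 [ 6.4 -0.3 -8.5]
```

Emit:
{"method": "move_arm", "body": {
  "moves": [
    [0.003, 0, -0.004, 0, 0, 0],
    [0.006, 0, -0.008, 0, 0, 0],
    [0.009, 0, -0.011, 0, 0, 0],
    [0.009, 0, -0.011, 0, 0, 0],
    [0.009, 0, -0.011, 0, 0, 0]
  ]
}}

```text
clock: 5.58
eef_pos: [0.4824, 0.161, 0.1951]
ee_rot: [-0.033, 0.681, 0.034, 0.73]
contact_force: [11.9, 0.2, 12.3]
opening: 0.0186
```

```bash
python3 - <<'E'
from h import *
arc([.86,.82,.78,.74,.7])
im,d,P=cloud("scene"); im2,_,_=cloud("top")
cv2.imwrite("pics/full.png",np.hstack([cv2.resize(im[150:300,230:380],(400,400)),cv2.resize(im2[130:280,170:320],(400,400))]))
E
```

```text
t 5.5833 open 0.0186 F [11.9  0.2 12.3] q 0.902 rad 0.1788 lat 0.0002
0.86 [-5.5 -0.2  5.2]
0.82 [-9.7 -0.2 11. ]
0.78 [-13.7  -0.1  17.1]
0.74 [-17.4  -0.1  23.2]
0.7 [-20.8  -0.1  29.6]
```

View pics/full.png

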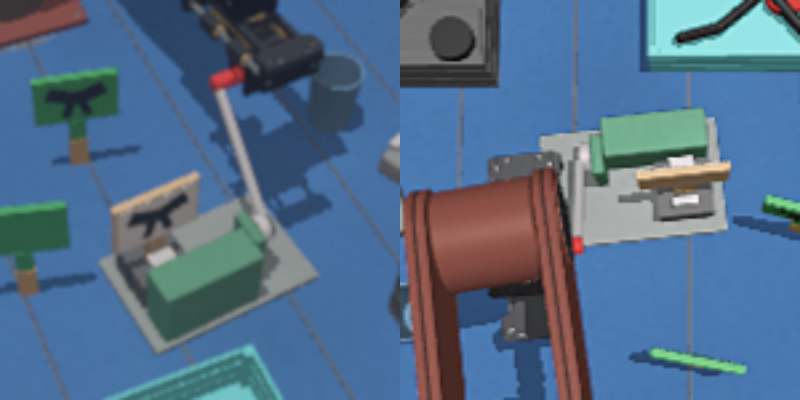

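At full stroke the force rose sharply against the stop, and the picture shows the lever swung forward to about (215,75) in the left crop. Now I'll ease it back.

Emit:
{"method": "move_arm", "body": {
  "moves": [
    [-0.0045, 0, 0.004, 0, 0, 0],
    [-0.008, 0, 0.009, 0, 0, 0],
    [-0.0115, 0, 0.014, 0, 0, 0],
    [-0.015, 0, 0.019, 0, 0, 0],
    [-0.0185, 0, 0.025, 0, 0, 0]
  ]
}}

```text
clock: 6.1
eef_pos: [0.5084, 0.1636, 0.2145]
ee_rot: [-0.032, 0.68, 0.034, 0.732]
contact_force: [12.6, 1.2, -12.1]
opening: 0.0181
```

```bash
python3 -c "
from h import *
arc([.7,.67,.64,.6,.56,.52]); print(*rel(G0,down()))"
```

```text
t 6.1 open 0.0181 F [ 12.6   1.2 -12.1] q 0.719 rad 0.1781 lat 0.0002
0.7 [-3.3 -0.2  2.2]
0.67 [-5.7 -0.1  7. ]
0.64 [-8.  -0.1 11.9]
0.6 [-10.8  -0.1  18.6]
0.56 [-13.3  -0.   25.3]
0.52 [-15.5   0.   32.2]
[-18.9   0.6 124.6] [-0.38  4.24  0.04]
```

Emit:
{"method": "move_arm", "body": {
  "moves": [
    [0.0, 0, 0.003, 0, 0, 0],
    [-0.003, 0, 0.008, 0, 0, 0],
    [-0.0055, 0, 0.013, 0, 0, 0],
    [-0.008, 0, 0.019, 0, 0, 0],
    [-0.0105, 0, 0.0255, 0, 0, 0]
  ]
}}

```text
clock: 6.52
eef_pos: [0.5334, 0.1661, 0.2266]
ee_rot: [-0.032, 0.68, 0.035, 0.732]
contact_force: [3.8, 1.5, -4.9]
opening: 0.0182
```

```bash
python3 -c "
from h import *
arc([.52,.5,.48,.46,.42,.38,.34])"
```

```text
t 6.5167 open 0.0182 F [ 3.8  1.5 -4.9] q 0.562 rad 0.1769 lat 0.0002
0.52 [-5.3 -0.2  6.2]
0.5 [-6.3 -0.2  9.7]
0.48 [-7.3 -0.1 13.1]
0.46 [-8.1 -0.1 16.6]
0.42 [-9.7 -0.1 23.7]
0.38 [-10.9  -0.   30.7]
0.34 [-11.9   0.   37.9]
```

Emit:
{"method": "move_arm", "body": {
  "moves": [
    [-0.001, 0, 0.004, 0, 0, 0],
    [-0.003, 0, 0.009, 0, 0, 0],
    [-0.0045, 0, 0.015, 0, 0, 0],
    [-0.006, 0, 0.021, 0, 0, 0],
    [-0.007, 0, 0.027, 0, 0, 0]
  ]
}}

```text
clock: 6.93
eef_pos: [0.5594, 0.1688, 0.2343]
ee_rot: [-0.032, 0.681, 0.035, 0.731]
contact_force: [3.7, 3.3, -10.6]
opening: 0.0184
```

```bash
python3 -c "
from h import *
arc([.4,.36,.32,.28,.24,.2])"
```

```text
t 6.9333 open 0.0184 F [  3.7   3.3 -10.6] q 0.408 rad 0.1756 lat 0.0002
0.4 [-4.6 -0.2  0.6]
0.36 [-5.8 -0.2  7.7]
0.32 [-6.6 -0.1 14.9]
0.28 [-7.2 -0.1 22. ]
0.24 [-7.5 -0.  29.2]
0.2 [-7.5  0.  36.4]
```

```bash
cat >> h.py <<'E'
def red():
    for n in("scene","top"):
        im,d,P=cloud(n); hsv=cv2.cvtColor(im,cv2.COLOR_BGR2HSV)
        m=(P[...,0]>.42)&(P[...,0]<.7)&(P[...,1]>.1)&(P[...,1]<.24)&((hsv[...,0]<6)|(hsv[...,0]>174))&(hsv[...,1]>170)&(P[...,2]>.19)&(P[...,2]<.29)
        q=P[m]; 
        if len(q)==0: print(n,"none"); continue
        a=(q-PIV)@np.stack([CX,CY,Z],1); lo,hi=a.min(0),a.max(0)
        print(n,len(q),"mean",(a.mean(0)*1000).round(1),"lo",(lo*1000).round(1),"hi",(hi*1000).round(1),"q of mean",round(.15-np.arctan2(a[:,0].mean(),a[:,2].mean()),3))
E
python3 -c "
from h import *
red()
o=get_obs(); g=o['eef_pos']-.019*R.from_quat(o['ee_rot']).as_matrix()[:,0]; print('grasp',((g-PIV)@np.stack([CX,CY,Z],1)*1000).round(1),o['contact_force'].round(1),o['wrist_torque'].round(2))"
```

```text
scene 15 mean [-42.9 -17.8 180.8] lo [-61.5 -37.9 172.2] hi [-36.7  -2.3 185.5] q of mean 0.383
top 13 mean [-47.9 -34.4 184.5] lo [-55.3 -38.1 179.7] hi [-42.2 -30.6 188.4] q of mean 0.404
grasp [-46.6   6.7 168.3] [ 4.2  1.7 -7.9] [ 0.29 -0.17  0.11]
```

Emit:
{"method": "move_arm", "body": {
  "moves": [
    [-0.0005, 0, 0.005, 0, 0, 0],
    [-0.001, 0, 0.01, 0, 0, 0],
    [-0.0015, 0, 0.0155, 0, 0, 0],
    [-0.002, 0, 0.021, 0, 0, 0],
    [-0.0025, 0, 0.027, 0, 0, 0]
  ]
}}

```text
clock: 7.45
eef_pos: [0.5865, 0.1716, 0.2378]
ee_rot: [-0.032, 0.681, 0.035, 0.731]
contact_force: [0.4, 2.9, -12.6]
opening: 0.0177
```

```bash
python3 -c "
from h import *
arc([.26,.24,.2,.16,.12,.1,.08,.06])"
```

```text
t 7.45 open 0.0177 F [  0.4   2.9 -12.6] q 0.251 rad 0.1742 lat 0.0003
0.26 [-5.8 -0.3 -1.8]
0.24 [-5.9 -0.3  1.8]
0.2 [-5.9 -0.2  9. ]
0.16 [-5.6 -0.2 16.2]
0.12 [-5.  -0.1 23.3]
0.1 [-4.6 -0.1 26.9]
0.08 [-4.2 -0.1 30.5]
0.06 [-3.6 -0.1 34. ]
```

Emit:
{"method": "move_arm", "body": {
  "moves": [
    [0.0005, 0, 0.005, 0, 0, 0],
    [0.001, 0, 0.0105, 0, 0, 0],
    [0.001, 0, 0.016, 0, 0, 0],
    [0.0015, 0, 0.0215, 0, 0, 0],
    [0.0025, 0, 0.027, 0, 0, 0]
  ]
}}

```text
clock: 7.87
eef_pos: [0.6137, 0.1744, 0.2371]
ee_rot: [-0.032, 0.681, 0.035, 0.73]
contact_force: [-0.2, 2.6, -3.7]
opening: 0.0173
```

```bash
python3 -c "
from h import *
arc([.1,.08,.06,.04,.02,0,-.02]);red()"
```

```text
t 7.8667 open 0.0173 F [-0.2  2.6 -3.7] q 0.093 rad 0.1729 lat 0.0003
0.1 [-7.2 -0.3 -0.4]
0.08 [-6.8 -0.3  3.2]
0.06 [-6.2 -0.3  6.8]
0.04 [-5.6 -0.3 10.3]
0.02 [-4.9 -0.2 13.9]
0 [-4.2 -0.2 17.4]
-0.02 [-3.4 -0.2 20.9]
scene 14 mean [ 11.1 -26.3 185.4] lo [  1.8 -39.2 182.2] hi [ 17.7  -7.2 189.3] q of mean 0.09
top 12 mean [  5.2 -35.2 188.7] lo [ -1.1 -38.  184.1] hi [ 12.9 -31.  195.4] q of mean 0.122
```

Emit:
{"method": "move_arm", "body": {
  "moves": [
    [0.0005, 0, 0.004, 0, 0, 0],
    [0.001, 0, 0.008, 0, 0, 0],
    [0.0015, 0, 0.012, 0, 0, 0],
    [0.0025, 0, 0.0155, 0, 0, 0],
    [0.0035, 0, 0.0195, 0, 0, 0]
  ]
}}

```text
clock: 8.38
eef_pos: [0.6332, 0.1764, 0.2341]
ee_rot: [-0.032, 0.682, 0.035, 0.73]
contact_force: [-13.8, 1.6, -0.6]
opening: 0.0179
```

```bash
python3 -c "
from h import *
arc([.02,0,-.02,-.04]);red()"
```

```text
t 8.3833 open 0.0179 F [-13.8   1.6  -0.6] q -0.022 rad 0.1722 lat 0.0004
0.02 [-9.2 -0.4 -5.5]
0 [-8.5 -0.4 -2. ]
-0.02 [-7.7 -0.4  1.6]
-0.04 [-6.8 -0.3  5. ]
scene 16 mean [ 32.1 -20.8 184.5] lo [ 24.8 -39.  180.3] hi [ 37.   -7.2 189.1] q of mean -0.022
top 16 mean [ 23.8 -36.  187.3] lo [ 16.8 -39.2 181.6] hi [ 34.8 -31.8 194. ] q of mean 0.024
```

Emit:
{"method": "move_arm", "body": {
  "moves": [
    [0, 0, 0, 0, 0, 0],
    [0, 0, 0, 0, 0, 0],
    [0, 0, 0, 0, 0, 0],
    [0, 0, 0, 0, 0, 0],
    [0, 0, 0, 0, 0, 0]
  ],
  "hand": 0.07
}}

```text
clock: 8.9
eef_pos: [0.6337, 0.1761, 0.2353]
ee_rot: [-0.032, 0.681, 0.035, 0.73]
contact_force: [-0.6, 0.1, 0.0]
opening: 0.0427
```

Emit:
{"method": "move_arm", "body": {
  "moves": [
    [0, 0, 0, 0, 0, 0],
    [0, 0, 0, 0, 0, 0],
    [0, 0, 0, 0, 0, 0],
    [0, 0, 0, 0, 0, 0],
    [0, 0, 0, 0, 0, 0]
  ]
}}

```text
clock: 9.32
eef_pos: [0.6338, 0.176, 0.2353]
ee_rot: [-0.032, 0.681, 0.035, 0.73]
contact_force: [-0.2, 0.4, -0.0]
opening: 0.0688
```

```bash
python3 -c "
from h import *
arc([]);red(); print(*rel(get_obs()['eef_pos']+Z*.1,down()))"
```

```text
t 9.3167 open 0.0688 F [-0.2  0.4 -0. ] q -0.024 rad 0.1734 lat -0.0001
scene 21 mean [ 28.7 -22.5 182.9] lo [ -3.9 -39.2 153.9] hi [ 36.1  -3.7 188.4] q of mean -0.006
top 16 mean [ 23.1 -35.9 185.7] lo [ 17.2 -39.  176.7] hi [ 31.1 -31.3 192.3] q of mean 0.026
[-99.8   0.1   6.9] [-0.37  3.96 -0.03]
```

Emit:
{"method": "move_arm", "body": {
  "moves": [
    [-0.02, 0, 0.001, 0, 0, 0],
    [-0.045, 0, 0.003, 0, 0, 0],
    [-0.07, 0, 0.005, 0, 1, 0],
    [-0.1, 0, 0.007, 0, 3, 0],
    [-0.1, 0, 0.007, 0, 4, 0]
  ],
  "hand": 0.06
}}

```text
clock: 9.83
eef_pos: [0.6361, 0.1764, 0.3435]
ee_rot: [-0.033, 0.703, 0.034, 0.709]
contact_force: [0.4, -0.1, 0.8]
opening: 0.06
```

```bash
cat >> h.py <<'E'
SIGN=np.array([.577,.0037,0])
E
python3 -c "
from h import *
print(*rel(SIGN+Z*.28,down()),get_obs()['clock']);red()"
```

```text
[  62.7 -166.4  -75.7] [-0.37  0.5  -0.08] 9.8333
scene 30 mean [ 31.1   1.1 184.3] lo [ 23.2 -37.4 179.4] hi [ 35.7  33.8 188.8] q of mean -0.017
top 33 mean [ 23.7 -31.1 187. ] lo [ 17.1 -39.2 178.9] hi [ 32.  -22.1 192.6] q of mean 0.024
```

Emit:
{"method": "move_arm", "body": {
  "moves": [
    [0.0, -0.034, -0.015, 0, 0.5, 0],
    [0.0, -0.068, -0.03, 0, 0.5, 0],
    [0.01, -0.102, -0.045, 0, 0.5, 0],
    [0.03, -0.136, -0.06, 0, 0.5, 0],
    [0.05, -0.166, -0.076, 0, 0.5, 0]
  ]
}}

```text
clock: 10.35
eef_pos: [0.5742, 0.002, 0.2854]
ee_rot: [-0.033, 0.708, 0.033, 0.704]
contact_force: [0.9, -0.9, -0.1]
opening: 0.0601
```

Emit:
{"method": "move_arm", "body": {
  "moves": [
    [0, 0, 0, 0, 0, 0],
    [0, 0, 0, 0, 0, 0]
  ]
}}

```text
clock: 10.52
eef_pos: [0.5718, 0.0006, 0.2819]
ee_rot: [-0.032, 0.71, 0.033, 0.702]
contact_force: [0.5, 0.4, -0.0]
opening: 0.0601
```

```bash
python3 - <<'E'
from h import *
print(*rel(SIGN+Z*.28,down()),get_obs()['clock'])
P=np.load("scene0.npy")
im,d,P=cloud("scene")
cv2.imwrite("pics/near3.png",cv2.resize(im[120:290,230:370],None,fx=3.5,fy=3.5,interpolation=cv2.INTER_CUBIC))
hsv=cv2.cvtColor(im,cv2.COLOR_BGR2HSV)
w=(abs(P[...,0]-.58)<.05)&(abs(P[...,1])<.07)&(hsv[...,0]<28)&(hsv[...,0]>8)&(hsv[...,1]>40)&(P[...,2]>.166)&(P[...,2]<.19)
print(w.sum(),P[w].mean(0).round(4),((P[w]-SIGN)@np.stack([CX,CY],1)*1000).min(0).round(),((P[w]-SIGN)@np.stack([CX,CY],1)*1000).max(0).round())
w=(abs(P[...,0]-.58)<.06)&(abs(P[...,1])<.08)&(P[...,2]>.12)&(P[...,2]<.16)
a=(P[w]-SIGN)@np.stack([CX,CY],1)*1000; print("face",w.sum(),np.percentile(a,[3,50,97],axis=0).round(1))
E
```

```text
[1.8 2.6 5.5] [-0.56 -0.64 -0.09] 10.5167
93 [ 0.5779 -0.001   0.174 ] [ -7. -53.] [ 7. 52.]
face 268 [[  2.2 -52.4]
 [  5.7  -2. ]
 [  8.1  52.8]]
```

View pics/near3.png

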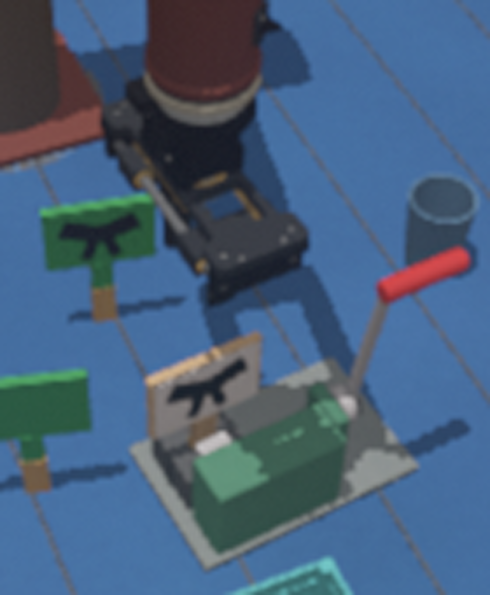

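Emit:
{"method": "move_arm", "body": {
  "moves": [
    [0.015, 0.0025, 0.0055, -0.5, -0.6, 0],
    [0.045, 0.0025, 0.0055, -0.5, -0.6, 0],
    [0.08, 0.0025, 0.0055, -0.5, -0.6, 0],
    [0.11, 0.0025, 0.0055, -0.5, -0.6, 0],
    [0.13, 0.0025, 0.0055, -0.5, -0.6, 0]
  ]
}}

```text
clock: 10.98
eef_pos: [0.5766, 0.0067, 0.1508]
ee_rot: [-0.036, 0.706, 0.037, 0.706]
contact_force: [0.4, 0.7, 0.0]
opening: 0.0598
```

```bash
python3 -c "
from h import *
print(*rel(SIGN+Z*.131,down()),get_obs()['clock'])"
```

```text
[19.8 -3.1  0. ] [ 0.14  0.01 -0.14] 10.9833
```

Emit:
{"method": "move_arm", "body": {
  "moves": [
    [0.01, -0.002, 0, 0, 0, 0],
    [0.018, -0.002, 0, 0, 0, 0],
    [0.018, -0.002, 0, 0, 0, 0],
    [0.018, -0.002, 0, 0, 0, 0],
    [0.018, -0.002, 0, 0, 0, 0]
  ],
  "hand": 0.0,
  "newtons": 30
}}

```text
clock: 11.4
eef_pos: [0.5784, 0.0049, 0.1348]
ee_rot: [-0.036, 0.705, 0.037, 0.707]
contact_force: [-0.1, -0.0, -0.7]
opening: 0.0344
```

Emit:
{"method": "move_arm", "body": {
  "moves": [
    [0, 0, 0, 0, 0, 0],
    [0, 0, 0, 0, 0, 0],
    [0, 0, 0, 0, 0, 0],
    [0, 0, 0, 0, 0, 0]
  ]
}}

```text
clock: 11.73
eef_pos: [0.5781, 0.0047, 0.1356]
ee_rot: [-0.036, 0.705, 0.037, 0.707]
contact_force: [-5.2, -1.7, 9.1]
opening: 0.0101
```

```bash
python3 -c "
from h import *
o=get_obs();print(*rel(SIGN+Z*.131,down()),o['clock'],o['opening'],o['contact_force'].round(1))"
```

```text
[ 4.6 -0.9 -1.2] [ 0.15  0.16 -0.08] 11.7333 0.010074271497112108 [-5.2 -1.7  9.1]
```

Emit:
{"method": "move_arm", "body": {
  "moves": [
    [0, 0, 0, 0, 0, 0],
    [0, 0, 0, 0, 0, 0],
    [0, 0, 0, 0, 0, 0]
  ]
}}

```text
clock: 11.98
eef_pos: [0.5774, 0.0046, 0.1357]
ee_rot: [-0.036, 0.706, 0.037, 0.707]
contact_force: [-5.0, -1.2, 3.5]
opening: 0.0097
```

Emit:
{"method": "move_arm", "body": {
  "moves": [
    [-0.003, 0, 0, 0, 0, 0],
    [-0.008, 0, 0, 0, 0, 0],
    [-0.014, 0, 0, 0, 0, 0],
    [-0.02, 0, 0, 0, 0, 0],
    [-0.026, 0, 0, 0, 0, 0]
  ]
}}

```text
clock: 12.4
eef_pos: [0.5772, 0.0045, 0.1622]
ee_rot: [-0.036, 0.706, 0.037, 0.706]
contact_force: [-2.2, 0.0, -2.3]
opening: 0.0097
```

```bash
python3 -c "
from h import *
o=get_obs();print(*rel(np.array([.5781,.0047,.36]),down()),o['clock'],o['opening'],o['contact_force'].round(1))"
```

```text
[-197.8    0.4    1.1] [ 0.15  0.05 -0.09] 12.4 0.00968467143513825 [-2.2  0.  -2.3]
```

Low lift force and a firm grip. I'll keep going straight up.

Emit:
{"method": "move_arm", "body": {
  "moves": [
    [-0.008, 0, 0, 0, 0, 0],
    [-0.018, 0, 0, 0, 0, 0],
    [-0.03, 0, 0, 0, 0, 0],
    [-0.045, 0, 0, 0, 0, 0],
    [-0.06, 0, 0, 0, 0, 0]
  ]
}}

```text
clock: 12.82
eef_pos: [0.5777, 0.0045, 0.2242]
ee_rot: [-0.036, 0.705, 0.037, 0.707]
contact_force: [-0.3, 0.5, -1.4]
opening: 0.0097
```

Emit:
{"method": "move_arm", "body": {
  "moves": [
    [-0.02, 0, 0, 0, 0, 0],
    [-0.045, 0, 0, 0, 0, 0],
    [-0.07, 0, 0, 0, 0, 0],
    [-0.095, 0, 0, 0, 0, 0],
    [-0.12, 0, 0, 0, 0, 0]
  ]
}}

```text
clock: 13.23
eef_pos: [0.5777, 0.0043, 0.3472]
ee_rot: [-0.036, 0.704, 0.037, 0.708]
contact_force: [1.1, 0.4, -1.8]
opening: 0.0094
```

```bash
python3 - <<'E'
from h import *
o=get_obs();p=o['eef_pos'];ty=R.from_rotvec(-np.radians(45)*CY)*down()
print(ty.as_matrix().round(2).tolist(),*rel(np.array([.55,.0,.33]),ty),p,o['clock'],o['opening'],o['contact_force'].round(1))
E
```

```text
[[0.7, -0.1, 0.7], [0.07, 0.99, 0.07], [-0.71, 0.0, 0.71]] [ 17.   -1.4 -28.1] [  0.13 -44.7   -0.11] [0.5777089  0.00433636 0.34718079] 13.2333 0.00944304550897386 [ 1.1  0.4 -1.8]
```

Emit:
{"method": "move_arm", "body": {
  "moves": [
    [0, 0, -0.005, 0, -5, 0],
    [0, 0, -0.01, 0, -11, 0],
    [0, 0, -0.015, 0, -17, 0],
    [0, 0, -0.02, 0, -23, 0],
    [0, 0, -0.025, 0, -28, 0]
  ]
}}

```text
clock: 13.65
eef_pos: [0.5528, 0.0018, 0.3494]
ee_rot: [-0.027, 0.509, 0.045, 0.859]
contact_force: [-0.4, -0.1, -1.7]
opening: 0.0099
```

```bash
python3 - <<'E'
from h import *
o=get_obs();p=o['eef_pos'];ty=R.from_rotvec(-np.radians(45)*CY)*down()
print(*rel(np.array([.55,.0,.345]),ty),p,o['clock'],o['opening'],o['contact_force'].round(1))
E
```

```text
[ 2.5 -1.5 -4.8] [  0.16 -16.24  -0.06] [0.55282131 0.00175716 0.34943889] 13.65 0.009938776662797274 [-0.4 -0.1 -1.7]
```

Emit:
{"method": "move_arm", "body": {
  "moves": [
    [0, 0, 0, 0, -5, 0],
    [0, 0, 0, 0, -10, 0],
    [0, 0, 0, 0, -14, 0],
    [0, 0, 0, 0, -16, 0],
    [0, 0, 0, 0, -16, 0]
  ]
}}

```text
clock: 14.07
eef_pos: [0.5517, 0.0018, 0.3495]
ee_rot: [-0.02, 0.383, 0.048, 0.922]
contact_force: [-1.5, -0.2, -1.3]
opening: 0.01
```

Emit:
{"method": "move_arm", "body": {
  "moves": [
    [0, 0, 0, 0, 0, 0],
    [0, 0, 0, 0, 0, 0],
    [0, 0, 0, 0, 0, 0],
    [0, 0, 0, 0, 0, 0],
    [0, 0, 0, 0, 0, 0]
  ]
}}

```text
clock: 14.48
eef_pos: [0.552, 0.0019, 0.3498]
ee_rot: [-0.021, 0.383, 0.048, 0.922]
contact_force: [-0.2, 0.2, -1.8]
opening: 0.0097
```

```bash
python3 - <<'E'
from h import *
o=get_obs();p=o['eef_pos'];ty=R.from_rotvec(-np.radians(45)*CY)*down()
r=R.from_quat(o['ee_rot']).as_matrix();print(*rel(p,ty),p,"foot est",(p+.1256*r[:,0]).round(3),o['clock'],o['opening'],o['contact_force'].round(1),abs(o['joint_velocities']).max())
im,d,P=cloud("scene")
cv2.imwrite("pics/end.png",cv2.resize(im[100:300,190:410],None,fx=2.7,fy=2.7,interpolation=cv2.INTER_CUBIC))
# white face plane
hsv=cv2.cvtColor(im,cv2.COLOR_BGR2HSV)
c=p-.019*r[:,0]
w=(np.linalg.norm(P-c,axis=-1)<.08)&(hsv[...,1]<70)&(hsv[...,2]>120)
q=P[w]
for _ in range(4):
    m=np.median(q,0) if _==0 else q.mean(0); n=np.linalg.svd(q-m,full_matrices=False)[2][2]; e=abs((q-m)@n); q=q[e<max(.004,np.percentile(e,60))]
n*=np.sign(n[2]); print("face",len(q),n.round(3),"elev",np.degrees(np.arcsin(n[2])).round(1),q.mean(0).round(3))
red()
E
```

```text
[0. 0. 0.] [ 0.17 -0.17 -0.07] [0.55197459 0.00189043 0.34979637] foot est [0.64  0.011 0.261] 14.4833 0.009720029682472977 [-0.2  0.2 -1.8] 0.010243397687488519
face 752 [0.707 0.07  0.704] elev 44.7 [0.56  0.001 0.35 ]
scene none
top 121 mean [ 23.7  -1.3 186.6] lo [ 16.7 -39.3 178. ] hi [ 33.1  38.9 193.4] q of mean 0.024
```

View pics/end.png

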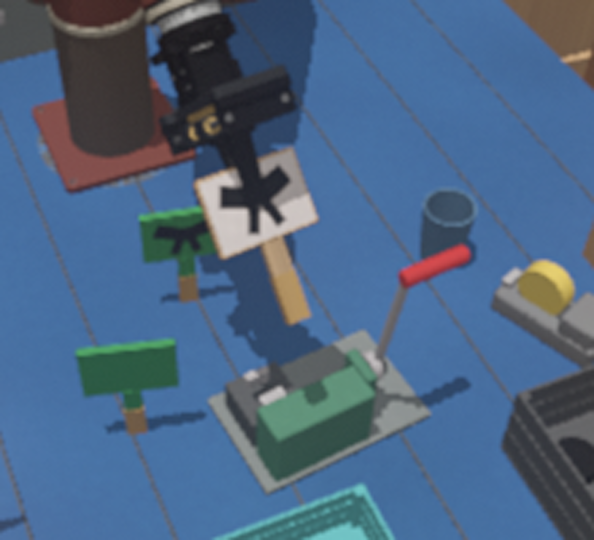

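The end picture shows the sign held at about (258,200), white face with bow slanting up, and the empty crimper below it. The lever is at rest at (437,265). I'll hand it in.

```bash
python3 -c "
from h import *
print(get_obs()['clock'],job_done())"
```

```text
the job is handed in; nothing more can be done
14.6333 None
```

I crimped the sign, eased the lever back up, drew the sign out and handed the job in at 14.6 s. The arm was holding the sign still, tilted 45° with its white face slanting upward.

- **Crimp:** I pulled the lever to its stop, at about 0.90 rad, where the force rose from 11 to 17 N. I let it back up over about 2.8 s, at roughly 0.3–0.4 rad/s, still gripped, until it pressed on its rear stop. Only then did I open the fingers.
- **Sign:** It came out with under about 3 N along the lift. The fitted plane of the white face looks 44.7° upward. The foot is about 0.26 m above the table, worked out from the grip pose, and the fingers are closed on about 10 mm. In the last picture the sign is clear of everything and the neighbouring things in view look unmoved.

**Checks that disagreed:**
- The bar slid about 6 mm deeper between the fingers during the stroke, with up to 17 N of force along the lever. It stayed held.
- The last scene-camera reading found no red handle pixels. The top camera puts the bar within a millimetre of where it was at the start, and the picture shows the lever up.

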